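Fit the spacer and tube holder on the vortex mixer and hold it down to run

TASK

Get the sample tubes mixing: drop the orange spacer over the pin into the round pocket of the vortex mixer's head, flange down, and let go of it; then take the blue tube holder by its white handle, touch its underside down on the tip of the pin about a centimetre off its hidden socket, and slide it across, still resting on the pin, until it drops on over the pin and sits flat on the spacer. Press it down so that the sprung head sinks well home, and finish like that, still holding the handle and pressing. Keep the tubes upright and leave the other things on the trolley alone.

Things in the scene. Friction and masses are not known exactly. Their poses are not given: they have to be found in the camera images.
- mixer: White vortex mixer, fixed to the table: 150 (x) x 130 (y) x 60 mm base on which a round black sprung head stands. Origin at the centre of its underside, on the axis of head and pin; z up. The blue panel with a knob is its -x side.
- pin_base (a point): Centre of the floor of the head's round pocket, at the foot of the pin, 75 mm above the table with the head up; moves down with the head. Pocket 68 mm across, 6 mm deep (rim 80 mm outside). The brass pin stands on this point: 12 mm diameter, 40 mm tall above the pocket floor, its top 5 mm tapering to a flat tip 5 mm across. z up.
- head (a joint): How far the mixer's head is pushed down, m: 0 up, 0.006 at the stop. A spring holds it up: it starts to sink at about 7 N of load in all (weight of what stands on it included) and takes about 14 N to reach the stop. The mixer runs at 0.003 and more.
- spacer_mid (a point): Loose orange spacer, 26 mm tall, about 60 g: a flange 64 mm across and 8 mm thick at the bottom, and above it a collar 36 mm across, by which to grasp it; an 18 mm bore goes through. This point is on its axis, half-way up (13 mm above its underside). It starts standing flange down. In the pocket its collar's top is 26 mm above the pocket floor, and the pin stands 14 mm out of it. Its yaw does not matter.
- spacer: The same spacer, origin at the centre of its underside.
- holder_mid (a point): Loose blue tube holder, about 300 g, 70 mm tall in all: a block 110 (x) x 64 (y) x 24 mm, and standing on its middle a white handle bar 44 (x) x 18 (y) mm that reaches from 24 to 70 mm above the underside; grasp the bar across y. Four red-capped tubes stand on the block at x = +-40, y = +-17 mm, up to 46 mm above the underside. This point is at its centre, half-way up (35 mm above the underside). Its yaw on the mixer does not matter.
- holder_socket (a point): Centre of the holder's underside, at the mouth of its hidden socket: a round blind hole 15 mm across and 18 mm deep, straight below the middle of the handle.
- holder: The same tube holder, origin at the centre of its underside.
- jar: White jar, 60 mm across, 85 mm tall, standing among the things to be handled; leave alone. Origin at the centre of its underside.
- rack: Green rack of red-capped tubes, 80 x 120 x 83 mm; leave alone. Origin under its centre.
- spray: White bottle with blue cap, 68 mm across, 170 mm tall; leave alone. Origin under its centre.
Mind the look-alikes: they are no part of the job. What is shaped like the mixer but purple is not meant. Of the things that look like the spacer, take the one that is farthest to the robot's left at the start.

How it is judged:
By the outcome, as a careful person would: the job done as asked, in the order asked, and still so for the second after the job is handed in, while the arm keeps its last pose, push and grip.
It also fails if it takes over 58 s, if anything falls off the work surface, if the arm or the gripper's body presses on something with over 40 N, if the wrist force passes 120 N, or if a joint passes its speed limit or range.

ROBOT

A 6-joint arm with a two-finger parallel gripper is mounted at the origin on the work surface. World frame = base frame: x ahead of the robot, y to its left, z up, the work surface at z = 0. Lengths are in mm, angles in rad, forces in N, time in s.
With the tool pointing down it reaches from about 350 to 875 mm from the base axis. Payload 4.2 kg.
Tool frame: the origin (TCP) lies midway between the tips of the shut fingers; the grasp point (between the pads) lies 19 mm behind it; z points along the fingers, y is the line along which they close (so a half turn about z gives the same grasp; the last joint's range is limited). The gripper opens to 85 mm and grips with 20 to 120 N. Pads are 22 mm wide; open, the fingers measure 114 mm over their backs; the gripper's body (76 mm by 85 mm) begins 54 mm behind the grasp point. The pads swing forward as they close: fully open they stand 13 mm farther back than shut.
Start: joints at [1.431, 0.385, 0.008, 0, -1.194, -0.259], TCP at [242.662, 575.946, 231.312] pointing down, gripper open.
Joint ranges: [-3.14, 3.14], [-1.21, 2.06], [-1.07, 1.41], [-3.16, 2.05], [-2.99, -0.16], [-3.1, 3.1]. Speed limits (rad/s): [2.79, 2.79, 3.14, 3.14, 3.14, 3.14].

INTERFACE

Orientations are given as a unit quaternion [x, y, z, w].
In Python, from bench import read_state, get_image, job_done gives the robot as it stands.
- The arm moves only by the shell command python3 -m jog 'ROWS'. ROWS is JSON, a list of rows, each a list of 3 entries, a list of its own where there are three numbers: the shift along the world's x, y, z scaled (see below), then the turn, a rotation vector about the world's x, y, z scaled (see below), then the gripper's target within -1 to 1 (shut at 1, half-way at 0, fully open at -1). In form: [[[x, y, z], [wx, wy, wz], claw], ...]. A call has 1 to 20 rows; each row is the pose to reach, as a shift and turn from the pose commanded when the call began; what a row does not reach only later rows make up. The controller multiplies each number of a shift by 10 cm and each number of a turn by 120 degrees. A row lasts 1/10 s, in which the tool goes at most 50 mm and 8.59 degrees, less where a joint would pass 70% of its speed; a pose out of reach is approached as far as the arm can. A call with a number of a shift or a turn outside -1 to 1 is refused whole. A call with a gripper value outside its range is refused whole. The fingers move at their own pace and stop on an object; the grip force is fixed at half the most. Time passes only in rows, so rows that repeat a pose let the fingers close. It gives the time, the measured TCP pose, the force, the opening and the grip force at its end, in the units of the state.
- read_state(): the state, without advancing time (a new reading comes with each control period).
- get_image(name): name is "scene" or "top"; returns a dict with "frame" (400x640x3 uint8, red, green, blue), "range_z" (400x640 float32, mm along the optical axis (not along the pixel's ray), 0 where there is no reading), "fx", "fy", "cx", "cy" (pixels), "R" (3x3) and "t" (3): a world point X has camera coordinates R X + t. Camera axes: x right, y down, z forward; pixel columns grow to the right and rows downward; lengths in mm; the calibration is good to about 2 mm. A picture is of the moment at which its call begins.
- job_done(): hands the job in; it is judged then, once.
The state is a dict: "clock": time; "joints": joint angles; "joint_vel": joint speeds; "joint_efforts": joint torques, N m; "position": TCP position; "ee_rot": TCP orientation; "contact_force": force on the tool from outside, world axes, zero at the start; "wrist_torque": the same for the moment, N m; "gripper_width": finger opening in mm; "grasp_force": force on a finger pad.
Only numpy, scipy, OpenCV 4.12 (cv2) and the standard library are available. Lean on these libraries where they do the work, as an engineer would, in place of code of your own. Each camera call takes 0.05 s, during which the arm holds its last target. There are 200 camera calls.

## Working session

There is one attempt and no reset: what is moved stays moved. The work goes in short steps, Python scripts to look and compute and a shell command to move; the robot and the scene stay as the last step left them, time stands still between calls to the robot, and variables do not carry over. Pictures are saved under pics/ and viewed, at most 10 in all, crops included, and the job is handed in when it is done.

```bash
mkdir -p pics; ls; python3 - <<'E'
from bench import *
import cv2,numpy as np
for n in("scene","top"):
    g=get_image(n); cv2.imwrite(f"pics/{n}0.png",g["frame"][:,:,::-1]); np.savez(f"{n}0.npz",**g)
    print(n,g["fx"],g["cx"],g["cy"],np.round(g["R"],3).tolist(),np.round(g["t"]))
s=read_state();print(s)
E
```

```text
pics
scene 391.34342475510186 321.51837756260164 196.85155264235874 [[-0.711, 0.703, -0.004], [0.407, 0.407, -0.818], [-0.574, -0.583, -0.575]] [ 430. -119. 1236.]
top 511.67513743438366 316.4687659600972 204.54072238251976 [[-0.014, -1.0, -0.023], [-0.981, 0.018, -0.195], [0.195, 0.02, -0.981]] [ -29.  549. 1293.]
{'clock': 0.1, 'joints': array([ 1.43059981e+00,  3.85500416e-01,  6.75258795e-03, -4.10359630e-04,
       -1.19402188e+00, -2.58602010e-01]), 'joint_vel': array([-0.00030846, -0.00124739,  0.0044305 , -0.00016987,  0.00100968,
        0.00016176]), 'joint_efforts': array([-4.47579305e-04, -3.93318951e+01,  1.88929868e+01,  4.19790030e+00,
       -2.58908804e-03,  7.31495334e-06]), 'position': array([242.48067895, 575.47247702, 230.31823533]), 'ee_rot': array([ 9.80170261e-01, -1.98154610e-01, -1.31998510e-04,  9.96243342e-04]), 'contact_force': array([ 0.75203952, -0.61007176, -0.29907497]), 'wrist_torque': array([ 0.03236451, -0.01005846, -0.03009728]), 'grasp_force': 0.0, 'gripper_width': 85.50412352929311}
```

View pics/scene0.png

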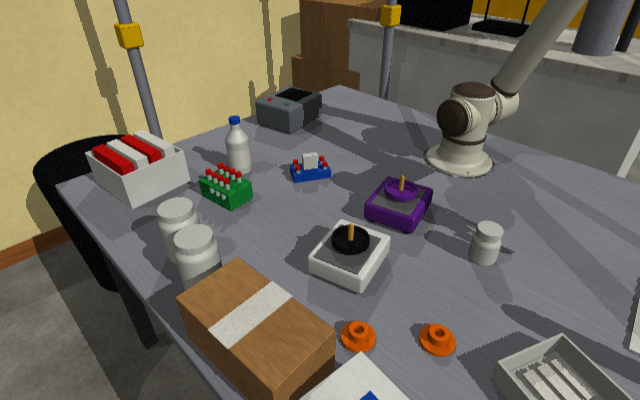

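View pics/top0.png

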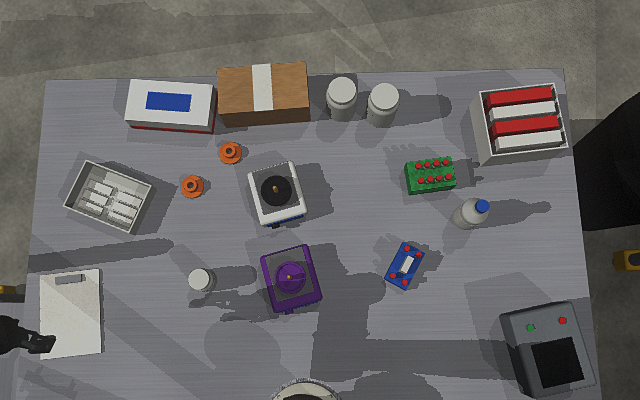

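The scene picture shows two orange spacers at (438,338) and (358,336), the mixer at (350,255) and the holder at (310,168). In the top view, the spacer farthest left is at (191,186), the white mixer at (276,190), the holder at (404,265) and the jar at (201,280). Next I'll measure them.

```bash
cat > h.py <<'E'
import numpy as np,cv2
from bench import get_image,read_state
def cloud(g):
    v,u=np.mgrid[:400,:640]; z=g["range_z"].astype(float)
    c=np.stack([(u-g["cx"])/g["fx"]*z,(v-g["cy"])/g["fy"]*z,z],-1)
    return (c-g["t"])@g["R"], z>0
def hsv(g): return cv2.cvtColor(np.ascontiguousarray(g["frame"]),cv2.COLOR_RGB2HSV)
def ray(g,u,v,h):
    d=np.array([(u-g["cx"])/g["fx"],(v-g["cy"])/g["fy"],1])@g["R"]; o=-g["t"]@g["R"]
    return o+d*(h-o[2])/d[2]
def blobs(m,mn=15):
    n,l,s,c=cv2.connectedComponentsWithStats(m.astype(np.uint8)); return [(l==i) for i in range(1,n) if s[i,4]>=mn]
E
python3 - <<'E'
from h import *
for n in("scene","top"):
    g=np.load(n+"0.npz"); P,ok=cloud(g); H=hsv(g); h,s,v=H[...,0],H[...,1],H[...,2]
    area=(P[...,0]>250)&(P[...,0]<800)&(abs(P[...,1])<450)&ok
    tab=P[area&(abs(P[...,2])<15)]; print(n,"table z",np.median(tab[:,2]))
    for nm,m in dict(orange=(h<13)&(s>180)&(v>90),blue=(h>105)&(h<125)&(s>150)&(v>60),brass=(h>10)&(h<25)&(s>120)&(v>80)).items():
        for b in blobs(m&area,4):
            p=P[b]; vv,uu=np.nonzero(b)
            print(nm,len(p),"px",uu.mean().round(1),vv.mean().round(1),"mean",p.mean(0).round(1),"min",p.min(0).round(),"max",p.max(0).round())
            if nm=="orange" and len(p)>50:
                # collar top
                q=p[p[:,2]>21]; print("  top",len(q),((q.max(0)+q.min(0))/2).round(1),q.mean(0).round(1))
                f=p[p[:,2]<16];print("  flange mid",((f.max(0)+f.min(0))/2).round(1))
    # white things by height
    w=(s<60)&(v>140)&area
    for b in blobs(w&(P[...,2]>45)&(P[...,2]<90),20):
        p=P[b];c=p[:,:2].astype(np.float32);print("white",len(p),p.mean(0).round(1),cv2.minAreaRect(c))
    dk=(v<70)&area&(P[...,2]>60)&(P[...,2]<95)
    for b in blobs(dk,60):
        p=P[b];print("dark",len(p),p.mean(0).round(1),cv2.minEnclosingCircle(p[:,:2].astype(np.float32)))
E
```

```text
scene table z -0.029517361988365118
orange 17 px 321.4 157.9 mean [ 351.5 -256.7   42.6] min [ 346. -262.   35.] max [ 355. -251.   48.]
orange 33 px 296.2 164.3 mean [ 428.7 -282.2   42.5] min [ 415. -300.   35.] max [ 440. -262.   48.]
orange 109 px 228.9 169.7 mean [ 613.4 -341.1   78.3] min [ 602. -386.   69.] max [ 624. -300.   84.]
  top 109 [ 613.  -342.9   76.3] [ 613.4 -341.1   78.3]Traceback (most recent call last):
  File "<stdin>", line 13, in <module>
    return umr_maximum(a, axis, None, out, keepdims, initial, where)
ValueError: zero-size array to reduction operation maximum which has no identity
```

```bash
cat > m.py <<'E'
from h import *
def obs(g):
    P,ok=cloud(g); H=hsv(g); h,s,v=H[...,0],H[...,1],H[...,2]; Z=P[...,2]
    area=(P[...,0]>250)&(P[...,0]<720)&(abs(P[...,1])<450)&ok
    def rep(nm,m,mn):
        for b in blobs(m&area,mn):
            p=P[b]; q=p[:,:2].astype(np.float32); (c,sz,a)=cv2.minAreaRect(q); cc,r=cv2.minEnclosingCircle(q)
            print(nm,len(p),"mean",p.mean(0).round(1),"rect",np.round(c,1),np.round(sz,1),round(a,1),"circ",np.round(cc,1),round(r,1))
    rep("orange",(h<13)&(s>180)&(v>60)&(Z<40),50)
    rep("collartop",(h<13)&(s>180)&(Z>23)&(Z<30),20)
    rep("blocktop",(h>105)&(h<128)&(s>120)&(Z>18)&(Z<28),50)
    rep("caps",((h<8)|(h>172))&(s>150)&(Z>42)&(Z<50),4)
    rep("handletop",(s<70)&(Z>64)&(Z<74),10)
    rep("mixertop",(s<60)&(v>100)&(Z>54)&(Z<65),100)
    rep("rim",(v<75)&(s<80)&(Z>77)&(Z<86),50)
    rep("dark",(v<60)&(Z>68)&(Z<86),50)
    rep("pin",(h>8)&(h<28)&(s>100)&(Z>100)&(Z<120),3)
    rep("jartop",(s<60)&(Z>80)&(Z<90),60)
E
python3 - <<'E'
from m import *
for n in("scene","top"):
    print(n); obs(np.load(n+"0.npz"))
E
```

```text
scene
orange 288 mean [706.7 206.8  13.5] rect [701.8 203.4] [62.4 36.1] 89.8 circ [714.8 203.4] 31.3
orange 737 mean [626.8 308.9  12.5] rect [622.4 307.9] [57.7 61.5] 22.0 circ [620.3 306.7] 32.0
collartop 69 mean [707.5 202.1  25.4] rect [708.1 203.4] [34.3 22.9] 88.7 circ [711.7 203.1] 17.5
collartop 141 mean [620.4 306.   25.5] rect [620.6 306.6] [32.9 33.7] 28.4 circ [619.5 306.4] 18.2
blocktop 259 mean [ 403.6 -253.7   23.2] rect [ 393.7 -262.6] [ 65.6 108.9] 61.0 circ [ 394.2 -262.4] 60.6
caps 13 mean [ 350.9 -257.7   45.2] rect [ 349.4 -258.5] [10.1 10.9] 82.8 circ [ 350.4 -258.7] 6.6
caps 10 mean [ 420.  -297.    45.4] rect [ 419.8 -297.2] [9.9 6.9] 7.0 circ [ 419.8 -297.2] 6.0
caps 11 mean [ 367.2 -228.6   45.5] rect [ 365.8 -229.4] [11.4  8.7] 45.1 circ [ 365.6 -229.6] 7.0
caps 14 mean [ 436.6 -268.1   45.4] rect [ 436.8 -268.7] [10.5 12.9] 21.5 circ [ 437.  -269.3] 7.8
handletop 71 mean [ 532.8 -412.9   68.7] rect [ 528.8 -416.7] [31.8 67.1] 62.8 circ [ 521.7 -430.3] 33.6
handletop 69 mean [ 393.7 -262.8   68.9] rect [ 393.1 -263.8] [20.2 42.4] 59.3 circ [ 392.7 -263.6] 
[... 2415 characters left out ...]
.9] 76.5 circ [ 484.8 -428.9] 10.6
handletop 118 mean [ 388.  -265.1   69.7] rect [ 388.4 -265.1] [17.7 44.2] 61.2 circ [ 387.9 -266. ] 22.2
mixertop 754 mean [559.6  60.3  57.7] rect [583.4  67.2] [146.7 127.5] 15.3 circ [583.1  67.1] 93.4
rim 215 mean [583.9  68.8  80.2] rect [583.9  65.9] [78.4 76. ] 89.5 circ [584.3  66.6] 39.9
dark 702 mean [583.5  66.7  76.1] rect [583.3  65.9] [78.4 77.1] 89.5 circ [583.9  66.2] 40.2
pin 18 mean [581.9  66.3 111.2] rect [582.8  66.3] [7.9 8.8] 82.1 circ [582.7  66.7] 4.8
pin 17 mean [358.7  30.5 111.8] rect [358.6  30.4] [7.6 9.7] 1.2 circ [359.8  30.4] 5.5
jartop 324 mean [357.8 260.1  84.6] rect [358.5 260.2] [51.6 51.2] 58.2 circ [358.7 260.4] 27.1
```

```bash
python3 -m jog '[[[0.33,-0.23,0],[0,0,0],-1],[[0.66,-0.47,0],[0,0,0],-1],[[1,-0.7,0],[0,0,0],-1]]'; python3 -m jog '[[[0.33,-0.23,0],[0,0,0],-1],[[0.66,-0.47,0],[0,0,0],-1],[[1,-0.7,0],[0,0,0],-1]]' ; python3 -m jog '[[[0.33,-0.23,0],[0,0,0],-1],[[0.66,-0.47,0],[0,0,0],-1],[[1,-0.7,0],[0,0,0],-1]]'; python3 -m jog '[[[0.4,-0.3,-0.3],[0,0,0],-1],[[0.755,-0.6,-0.6],[0,0,0],-1],[[0.755,-0.6,-0.9],[0,0,0],-1],[[0.755,-0.6,-0.9],[0,0,0],-1],[[0.755,-0.6,-0.9],[0,0,0],-1]]'
```

```text
clock: 0.4
position: [343.1, 505.0, 230.7]
ee_rot: [0.98, -0.197, -0.0, 0.001]
contact_force: [-0.2, 0.0, 0.6]
gripper_width: 85.5
grasp_force: 0.0
clock: 0.7
position: [443.5, 434.6, 230.9]
ee_rot: [0.98, -0.198, -0.0, 0.0]
contact_force: [0.4, 0.1, 0.1]
gripper_width: 85.4
grasp_force: 0.0
clock: 1.0
position: [543.6, 364.6, 230.8]
ee_rot: [0.98, -0.198, -0.0, 0.0]
contact_force: [-0.3, -0.0, 0.2]
gripper_width: 85.3
grasp_force: 0.0
clock: 1.5
position: [618.0, 305.6, 140.5]
ee_rot: [0.98, -0.198, -0.001, 0.001]
contact_force: [0.1, -0.2, 1.9]
gripper_width: 85.6
grasp_force: 0.0
```

```bash
python3 - <<'E'
from h import *
a=get_image("scene");b=get_image("top");np.savez("scene1.npz",**a);np.savez("top1.npz",**b)
A=cv2.resize(a["frame"][200:390,340:540],None,fx=2,fy=2);B=cv2.resize(b["frame"][80:270,100:300],None,fx=2,fy=2)
cv2.imwrite("pics/c1.png",np.hstack([A,B])[:,:,::-1])
E
```

```text
(no output)
```

View pics/c1.png

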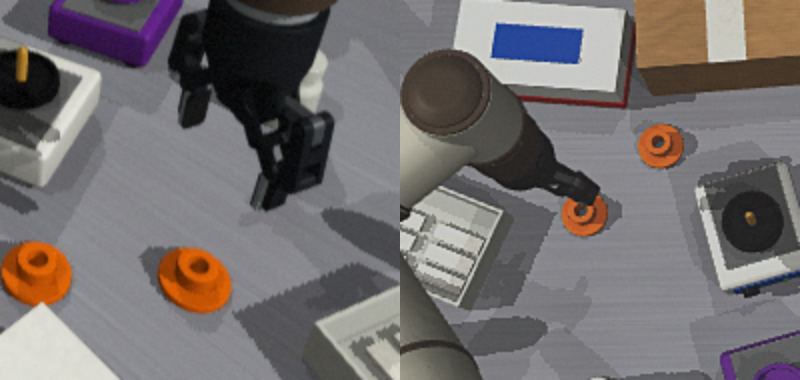

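The crop shows the open fingers straddling the chosen spacer, with tips near (435,255) and (472,295) in the full scene image. I'll descend and grip.

```bash
python3 -m jog '[[[0,0,-0.4],[0,0,0],-1],[[0,0,-0.8],[0,0,0],-1],[[0,0,-1],[0,0,0],-1],[[0,0,-1],[0,0,0],-1]]'; python3 -m jog '[[[0,0,-0.2],[0,0,0],-1],[[0,0,-0.3],[0,0,0],-1],[[0,0,-0.3],[0,0,0],0],[[0,0,-0.3],[0,0,0],0.1],[[0,0,-0.3],[0,0,0],1],[[0,0,-0.3],[0,0,0],1],[[0,0,-0.3],[0,0,0],1],[[0,0,-0.3],[0,0,0],1],[[0,0,-0.3],[0,0,0],1],[[0,0,-0.3],[0,0,0],1]]'
```

```text
clock: 2.0
position: [616.4, 306.4, 39.8]
ee_rot: [0.98, -0.197, -0.001, 0.001]
contact_force: [-0.4, 0.7, -0.3]
gripper_width: 85.1
grasp_force: 0.0
clock: 3.0
position: [619.2, 306.6, 13.2]
ee_rot: [0.98, -0.198, 0.001, -0.001]
contact_force: [-2.2, 0.2, 5.9]
gripper_width: 33.3
grasp_force: 60.0
```

```bash
python3 -m jog '[[[0,0,0.3],[0,0,0],1],[[0,0,0.7],[0,0,0],1],[[0,0,1],[0,0,0],1],[[0,0,1],[0,0,0],1],[[0,0,1],[0,0,0],1]]'; python3 - <<'E'
from h import *
a=get_image("scene");b=get_image("top");np.savez("scene2.npz",**a);np.savez("top2.npz",**b)
A=cv2.resize(a["frame"][200:390,340:540],None,fx=2,fy=2);B=cv2.resize(b["frame"][80:270,100:300],None,fx=2,fy=2)
cv2.imwrite("pics/c2.png",np.hstack([A,B])[:,:,::-1])
E
```

```text
clock: 3.5
position: [618.0, 306.0, 111.8]
ee_rot: [0.98, -0.198, 0.0, -0.001]
contact_force: [-1.2, 0.5, -1.1]
gripper_width: 33.0
grasp_force: 59.9
```

View pics/c2.png

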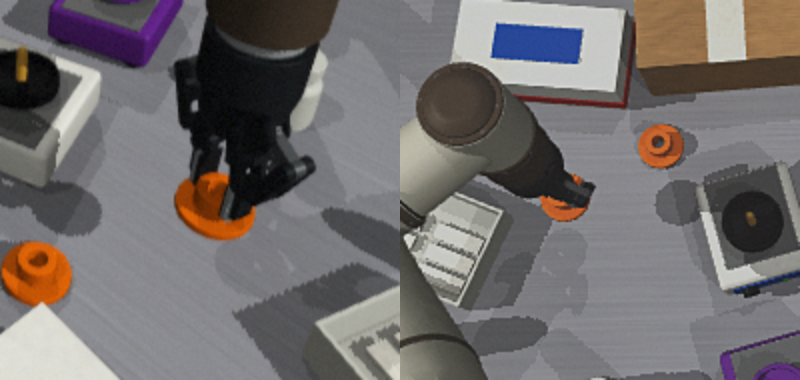

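The spacer is held and lifted, and looks level (scene crop about (215,205)). Now I'll measure its offset from the tool.

```bash
cat > sp.py <<'E'
from h import *
def spacer(g,near,Rz=75):
    P,ok=cloud(g);H=hsv(g);m=(H[...,0]<13)&(H[...,1]>150)&(H[...,2]>40)&ok&(np.hypot(P[...,0]-near[0],P[...,1]-near[1])<60)
    p=P[m]; z=np.round(p[:,2]); hist=np.bincount(np.clip(z,0,300).astype(int)); k=np.nonzero(hist>6)[0]; print("z hist",[(int(i),int(hist[i])) for i in k])
    return p
def plane(p):
    A=np.c_[p[:,:2]-p[:,:2].mean(0),np.ones(len(p))]; return np.linalg.lstsq(A,p[:,2],rcond=None)[0]
E
python3 - <<'E'
from sp import *
for n in("scene","top"):
    g=np.load(n+"2.npz");p=spacer(g,(618,306))
    ft=p[(p[:,2]>98)&(p[:,2]<112)]
    print(n,len(p),"circ",cv2.minEnclosingCircle(p[:,:2].astype(np.float32)),"z",np.percentile(p[:,2],[1,50,99]).round(1))
E
```

```text
z hist [(100, 10), (101, 15), (102, 19), (103, 11), (104, 16), (105, 66), (106, 113), (107, 87), (108, 29), (110, 10), (111, 8), (112, 8), (113, 12), (115, 10), (116, 10), (117, 10), (118, 13), (119, 8), (120, 13), (121, 7), (122, 12), (123, 28), (124, 51), (125, 30), (126, 9)]
scene 631 circ ((620.3867797851562, 307.67498779296875), 31.66135597229004) z [ 99.5 107.1 138.4]
z hist [(100, 11), (101, 9), (102, 10), (103, 17), (104, 26), (105, 24), (106, 17), (107, 11), (108, 13)]
top 183 circ ((614.1403198242188, 304.9754333496094), 31.85610008239746) z [ 97.7 105.1 136. ]
```

```bash
python3 -m jog '[[[0,0,0.4],[0,0,0],1],[[-0.1,-0.35,0.5],[0,0,0],1],[[-0.2,-0.7,0.5],[0,0,0],1],[[-0.2,-1,0.5],[0,0,0],1]]'; python3 -m jog '[[[-0.11,-0.4,0],[0,0,0],1],[[-0.11,-0.8,0],[0,0,0],1],[[-0.11,-1,0],[0,0,0],1]]'; python3 -m jog '[[[0,-0.2,0],[0,0,0],1],[[0,-0.39,-0.1],[0,0,0],1],[[0,-0.39,-0.2],[0,0,0],1],[[0,-0.39,-0.2],[0,0,0],1],[[0,-0.39,-0.2],[0,0,0],1]]'; python3 - <<'E'
from sp import *
a=get_image("scene");b=get_image("top");np.savez("scene3.npz",**a);np.savez("top3.npz",**b)
print(read_state()["position"])
for n,g,c in(("scene",a,(588.9,68.4)),("top",b,(583.9,66.4))):
    p=spacer(g,(587,67));print(n,len(p),cv2.minEnclosingCircle(p[p[:,2]<140][:,:2].astype(np.float32)),"pin was",c)
A=cv2.resize(a["frame"][160:310,260:460],None,fx=2,fy=2);B=cv2.resize(b["frame"][110:260,180:380],None,fx=2,fy=2)
cv2.imwrite("pics/c3.png",np.hstack([A,B])[:,:,::-1])
E
```

```text
clock: 4.0
position: [596.3, 204.4, 160.0]
ee_rot: [0.98, -0.198, -0.001, 0.001]
contact_force: [0.9, -0.5, -0.4]
gripper_width: 32.8
grasp_force: 60.0
clock: 4.3
position: [585.5, 102.9, 159.6]
ee_rot: [0.98, -0.199, -0.002, 0.001]
contact_force: [-0.2, 0.3, -1.1]
gripper_width: 33.0
grasp_force: 60.0
clock: 4.8
position: [586.9, 67.4, 140.3]
ee_rot: [0.98, -0.198, -0.001, 0.001]
contact_force: [-0.2, 0.5, -0.3]
gripper_width: 33.0
grasp_force: 60.0
[587.42547552  67.76055938 141.2980941 ]
z hist [(129, 9), (130, 8), (131, 12), (132, 12), (133, 23), (134, 59), (135, 80), (136, 32), (137, 8), (145, 7), (149, 7), (151, 12), (152, 13), (153, 16), (154, 14)]
scene 373 ((584.7501220703125, 66.3386459350586), 35.93373107910156) pin was (588.9, 68.4)
z hist [(132, 13), (133, 18), (134, 22), (135, 24), (136, 12), (137, 19), (138, 10), (152, 7)]
top 175 ((571.525634765625, 71.28331756591797), 28.72486686706543) pin was (583.9, 66.4)
```

View pics/c3.png

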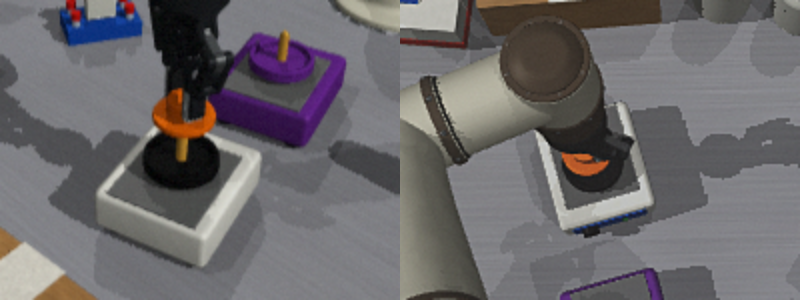

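```bash
cat >> sp.py <<'E'
from scipy.optimize import least_squares
def ringfit(p,r,lo,hi):
    q=p[(p[:,2]>lo)&(p[:,2]<hi)][:,:2].astype(np.float32); h=cv2.convexHull(q)[:,0]
    # dense hull points lying on actual data
    f=least_squares(lambda c:np.hypot(*(h-c).T)-r,q.mean(0),loss="soft_l1",f_scale=.7)
    return f.x.round(1),(np.hypot(*(h-f.x).T)-r).round(1)
E
python3 - <<'E'
from sp import *
for n in("scene","top"):
  for k,near,lo,hi in((2,(618,306),98,109),(3,(587,67),127,139)):
    g=np.load(f"{n}{k}.npz");p=spacer(g,near);print(n,k,*ringfit(p,31.7,lo,hi))
E
```

```text
z hist [(100, 10), (101, 15), (102, 19), (103, 11), (104, 16), (105, 66), (106, 113), (107, 87), (108, 29), (110, 10), (111, 8), (112, 8), (113, 12), (115, 10), (116, 10), (117, 10), (118, 13), (119, 8), (120, 13), (121, 7), (122, 12), (123, 28), (124, 51), (125, 30), (126, 9)]
scene 2 [619.2 307.1] [  0.7  -0.3  -0.4  -0.2   0.2   0.   -0.8  -0.9  -0.9  -0.6  -0.3  -0.6
  -0.1  -1.9 -19.5  -3.2  -1.2  -0.9  -0.9  -1.   -0.    0.2   0.1  -0.3
  -0.2  -0.5  -0.2]
z hist [(129, 9), (130, 8), (131, 12), (132, 12), (133, 23), (134, 59), (135, 80), (136, 32), (137, 8), (145, 7), (149, 7), (151, 12), (152, 13), (153, 16), (154, 14)]
scene 3 [588.3  68.9] [ 0.1 -0.1 -0.1 -0.8 -0.5 -0.3 -0.1 -0.  -0.1 -0.7 -0.8 -0.7  0.  -0.5
 -0.9 -1.1 -0.6 -0.3  0.4]
z hist [(100, 11), (101, 9), (102, 10), (103, 17), (104, 26), (105, 24), (106, 17), (107, 11), (108, 13)]
top 2 [614.4 305.1] [-1.1 -0.6  0.1 -0.5 -0.9 -1.7  0.3  0.1 -0.1 -0.3 -0.2 -0.5  0.1  0.3
  0.2 -0.2 -0.7 -1.2 -1.1  0. ]
z hist [(132, 13), (133, 18), (134, 22), (135, 24), (136, 12), (137, 19), (138, 10), (152, 7)]
top 3 [584.9  67.6] [ -2.   -1.1  -0.4   0.1  -0.1   0.5   0.2   0.4   0.6   0.3   0.5  -0.2
  -0.4  -0.9  -2.1  -3.7 -10.7]
```

```bash
python3 -m jog '[[[0,-0.007,-0.1],[0,0,0],1],[[0,-0.007,-0.2],[0,0,0],1],[[0,-0.007,-0.3],[0,0,0],1],[[0,-0.007,-0.4],[0,0,0],1],[[0,-0.007,-0.43],[0,0,0],1],[[0,-0.007,-0.43],[0,0,0],1]]'; python3 -m jog '[[[0,0,-0.04],[0,0,0],1],[[0,0,-0.08],[0,0,0],1],[[0,0,-0.08],[0,0,0],1],[[0,0,-0.08],[0,0,0],1]]'
```

```text
clock: 5.5
position: [586.8, 66.1, 97.4]
ee_rot: [0.98, -0.198, -0.001, 0.001]
contact_force: [-0.5, -0.4, -0.9]
gripper_width: 33.2
grasp_force: 60.0
clock: 5.9
position: [587.2, 66.2, 90.3]
ee_rot: [0.98, -0.198, 0.0, 0.0]
contact_force: [-0.3, -0.8, -1.3]
gripper_width: 32.9
grasp_force: 60.0
```

```bash
python3 -m jog '[[[0,0,-0.02],[0,0,0],1],[[0,0,-0.025],[0,0,0],1],[[0,0,-0.025],[0,0,0],1]]'; python3 -m jog '[[[0,0,0],[0,0,0],0],[[0,0,0],[0,0,0],0],[[0,0,0],[0,0,0],-0.5],[[0,0,0],[0,0,0],-1],[[0,0,0],[0,0,0],-1],[[0,0,0],[0,0,0],-1],[[0,0,0.3],[0,0,0],-1],[[0,0,0.7],[0,0,0],-1],[[0,0,1],[0,0,0],-1]]'; python3 -m jog '[[[0,-0.4,0],[0,0,0],-1],[[-0.2,-0.7,0],[0,0,0],-1],[[-0.3,-1,0],[0,0,0],-1]]';  python3 -m jog '[[[-0.2,-0.4,0],[0,0,0],-1],[[-0.5,-0.7,0],[0,0,0],-1],[[-0.8,-1,0],[0,0,0],-1]]'
python3 - <<'E'
from sp import *
a=get_image("scene");b=get_image("top");np.savez("scene4.npz",**a);np.savez("top4.npz",**b)
for n,g in(("scene",a),("top",b)):
    p=spacer(g,(587,67));print(n,ringfit(p,31.7,79,88)[0])
A=cv2.resize(a["frame"][160:310,260:460],None,fx=2,fy=2);B=cv2.resize(b["frame"][110:260,180:380],None,fx=2,fy=2)
cv2.imwrite("pics/c4.png",np.hstack([A,B])[:,:,::-1])
E
```

```text
clock: 6.2
position: [587.4, 66.3, 88.3]
ee_rot: [0.98, -0.198, 0.0, -0.0]
contact_force: [-0.5, 0.3, 1.8]
gripper_width: 33.1
grasp_force: 60.2
clock: 7.1
position: [587.7, 66.3, 190.0]
ee_rot: [0.98, -0.198, 0.001, -0.0]
contact_force: [1.0, 0.4, -0.1]
gripper_width: 85.6
grasp_force: 0.0
clock: 7.4
position: [556.0, -34.7, 188.0]
ee_rot: [0.98, -0.198, -0.0, -0.0]
contact_force: [1.4, 0.7, 0.2]
gripper_width: 85.4
grasp_force: 0.0
clock: 7.7
position: [476.0, -135.0, 187.7]
ee_rot: [0.98, -0.198, -0.0, 0.0]
contact_force: [0.2, 0.5, 0.8]
gripper_width: 85.4
grasp_force: 0.0
z hist [(78, 11), (79, 8), (80, 17), (81, 38), (82, 65), (83, 86), (84, 37), (85, 8), (86, 9), (89, 11), (92, 9), (93, 8), (96, 9), (97, 8), (98, 7), (99, 10), (100, 16), (101, 20), (102, 12)]
scene [590.8  70.4]
z hist [(80, 7), (84, 7), (85, 8)]
top [583.1  67.1]
```

View pics/c4.png

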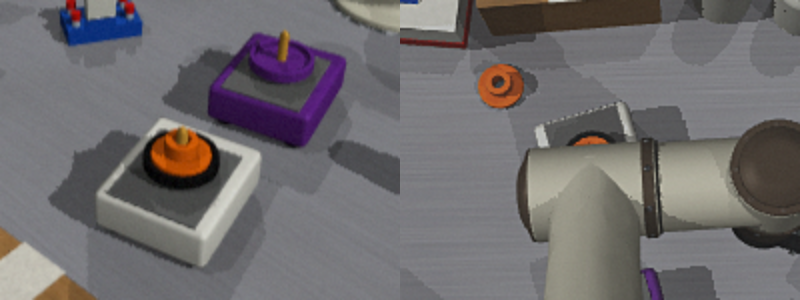

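The spacer is seated in the pocket, with the pin standing out of it (scene crop (181,150)), flange top at about 83 mm and collar top at about 101 mm. Next is the holder.

```bash
python3 -m jog '[[[-0.3,-0.4,0],[0,0,-0.03],-1],[[-0.6,-0.7,0],[0,0,-0.057],-1],[[-0.84,-1,0],[0,0,-0.057],-1],[[-0.84,-1,-0.4],[0,0,-0.057],-1]]'; python3 -m jog '[[[0,-0.294,-0.3],[0,0,0],-1],[[0,-0.294,-0.6],[0,0,0],-1],[[0,-0.294,-0.7],[0,0,0],-1],[[0,-0.294,-0.7],[0,0,0],-1],[[0,-0.294,-0.7],[0,0,0],-1]]'
```

```text
clock: 8.2
position: [395.1, -236.9, 152.0]
ee_rot: [0.966, -0.257, 0.006, 0.0]
contact_force: [1.9, 0.5, -0.8]
gripper_width: 85.1
grasp_force: 0.0
clock: 8.7
position: [394.3, -263.1, 78.9]
ee_rot: [0.967, -0.256, 0.001, 0.0]
contact_force: [0.3, 0.8, 0.6]
gripper_width: 85.4
grasp_force: 0.0
```

```bash
python3 -m jog '[[[-0.028,-0.013,-0.2],[0,0,0],-1],[[-0.028,-0.013,-0.4],[0,0,0],-1],[[-0.028,-0.013,-0.46],[0,0,0],-1],[[-0.028,-0.013,-0.46],[0,0,0],-0.5],[[-0.028,-0.013,-0.46],[0,0,0],0],[[-0.028,-0.013,-0.46],[0,0,0],0.3],[[-0.028,-0.013,-0.46],[0,0,0],1],[[-0.028,-0.013,-0.46],[0,0,0],1],[[-0.028,-0.013,-0.46],[0,0,0],1],[[-0.028,-0.013,-0.46],[0,0,0],1],[[-0.028,-0.013,-0.46],[0,0,0],1]]'; python3 -m jog '[[[0,0,0.1],[0,0,0],1],[[0,0,0.2],[0,0,0],1],[[0,0,0.6],[0,0,0],1],[[0,0,1],[0,0,0],1],[[0,0,1],[0,0,0],1],[[0,0,1],[0,0,0],1]]'
```

```text
clock: 9.8
position: [390.9, -264.7, 32.6]
ee_rot: [0.967, -0.256, 0.001, 0.0]
contact_force: [-1.1, -0.3, 5.6]
gripper_width: 17.5
grasp_force: 59.6
clock: 10.4
position: [390.4, -264.2, 132.8]
ee_rot: [0.967, -0.257, 0.001, -0.0]
contact_force: [0.1, -0.4, -3.0]
gripper_width: 17.3
grasp_force: 59.3
```

```bash
python3 -m jog '[[[0.1,0.1,0.3],[0,0,0],1],[[0.3,0.4,0.4],[0,0,0],1],[[0.45,0.75,0.4],[0,0,0],1],[[0.6,1,0.4],[0,0,0],1]]'; python3 -m jog '[[[0.2,0.4,0],[0,0,0],1],[[0.4,0.7,0],[0,0,0],1],[[0.6,1,0],[0,0,0],1]]'; python3 -m jog '[[[0.25,0.35,0],[0,0,0],1],[[0.5,0.6,0],[0,0,0],1],[[0.71,0.85,0],[0,0,0],1],[[0.71,0.9,0],[0,0,0],1],[[0.71,0.9,0],[0,0,0],1]]';python3 - <<'E'
from m import *
a=get_image("scene");b=get_image("top");np.savez("scene5.npz",**a);np.savez("top5.npz",**b)
print(read_state()["position"])
for g in(a,b):
    P,ok=cloud(g);H=hsv(g);h,s,v=H[...,0],H[...,1],H[...,2];near=(np.hypot(P[...,0]-580,P[...,1]-30)<90)&ok&(P[...,2]>125)
    for b_ in blobs(((h<8)|(h>172))&(s>150)&near,4): p=P[b_];print("cap",len(p),p.mean(0).round(1),p[:,2].max())
    p=P[(h>105)&(h<128)&(s>120)&near]; print("blue",len(p),cv2.minAreaRect(p[:,:2].astype(np.float32)),np.percentile(p[:,2],[2,10,50,90,98]))
A=cv2.resize(a["frame"][120:310,230:430],None,fx=2,fy=2);B=cv2.resize(g["frame"][80:270,180:380],None,fx=2,fy=2)
cv2.imwrite("pics/c5.png",np.hstack([A,B])[:,:,::-1])
E
```

```text
clock: 10.8
position: [449.4, -162.7, 170.5]
ee_rot: [0.967, -0.256, -0.002, -0.0]
contact_force: [-0.2, -0.6, -3.0]
gripper_width: 17.4
grasp_force: 59.3
clock: 11.1
position: [509.4, -63.0, 169.9]
ee_rot: [0.967, -0.256, -0.002, 0.001]
contact_force: [0.6, -0.8, -1.8]
gripper_width: 17.4
grasp_force: 59.3
clock: 11.6
position: [580.1, 26.2, 169.3]
ee_rot: [0.967, -0.256, -0.002, 0.001]
contact_force: [0.1, -0.5, -3.8]
gripper_width: 17.5
grasp_force: 59.5
[579.8560644   24.95531693 170.31216424]
cap 46 [542.1  35.5 179.7] 225.39508766431612
cap 43 [610.7  -5.  178.6] 183.96382640073244
cap 53 [557.4  63.9 178.9] 183.91857403765928
cap 54 [627.   24.4 178.6] 184.1207961031134
blue 1063 ((582.2410888671875, 27.891876220703125), (88.52537536621094, 110.16828918457031), 60.790348052978516) [137.11361465 140.91993077 158.64012388 161.06355492 164.68258182]
cap 24 [603.7 -10.9 181.1] 186.7996374576383
cap 32 [551.   59.3 181.6] 185.59783598388984
cap 31 [534.2  30.1 182.3] 187.39754694771602
blue 476 ((574.8794555664062, 21.42193603515625), (66.96576690673828, 115.78413391113281), 53.37485122680664) [142.11180564 153.78184954 160.1280252  163.83855196 165.36152679]
```

View pics/c5.png

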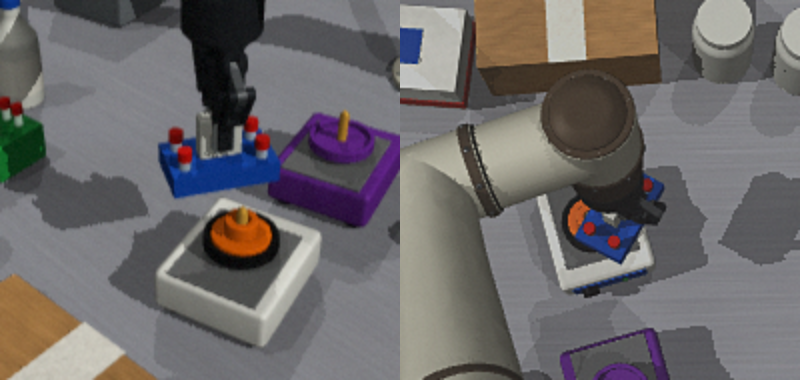

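```bash
python3 -m jog '[[[0.015,0.15,0],[0,0,0],1],[[0.015,0.315,-0.05],[0,0,0],1],[[0.015,0.315,-0.12],[0,0,0],1],[[0.015,0.315,-0.17],[0,0,0],1],[[0.015,0.315,-0.17],[0,0,0],1],[[0.015,0.315,-0.17],[0,0,0],1]]'; python3 -m jog '[[[0,0,-0.01],[0,0,0],1],[[0,0,-0.02],[0,0,0],1],[[0,0,-0.02],[0,0,0],1],[[0,0,-0.02],[0,0,0],1]]'; python3 -m jog '[[[0,0,-0.01],[0,0,0],1],[[0,0,-0.01],[0,0,0],1],[[0,0,-0.01],[0,0,0],1]]'
```

```text
clock: 12.3
position: [582.7, 56.8, 154.6]
ee_rot: [0.967, -0.256, -0.0, 0.0]
contact_force: [-0.3, 0.6, -2.6]
gripper_width: 17.3
grasp_force: 59.5
clock: 12.7
position: [582.9, 56.9, 152.9]
ee_rot: [0.967, -0.256, 0.0, -0.0]
contact_force: [-0.9, 0.0, -3.8]
gripper_width: 17.5
grasp_force: 59.5
clock: 13.0
position: [582.8, 57.1, 151.8]
ee_rot: [0.967, -0.256, -0.0, 0.0]
contact_force: [-0.6, 0.1, -2.5]
gripper_width: 17.4
grasp_force: 59.5
```

```bash
python3 -m jog '[[[-0.012,0,-0.01],[0,0,0],1],[[-0.012,0,-0.02],[0,0,0],1],[[-0.012,0,-0.02],[0,0,0],1],[[-0.012,0,-0.02],[0,0,0],1]]'; python3 -m jog '[[[0,0,-0.01],[0,0,0],1],[[0,0,-0.01],[0,0,0],1],[[0,0,-0.01],[0,0,0],1]]'; python3 -m jog '[[[0,0,-0.01],[0,0,0],1],[[0,0,-0.01],[0,0,0],1],[[0,0,-0.01],[0,0,0],1]]'
```

```text
clock: 13.4
position: [581.7, 57.1, 149.8]
ee_rot: [0.967, -0.256, -0.0, 0.0]
contact_force: [-0.2, 0.5, -2.5]
gripper_width: 17.4
grasp_force: 59.5
clock: 13.7
position: [581.7, 57.1, 148.8]
ee_rot: [0.967, -0.256, -0.0, 0.0]
contact_force: [0.5, -0.2, -3.6]
gripper_width: 17.2
grasp_force: 59.5
clock: 14.0
position: [581.6, 57.1, 147.8]
ee_rot: [0.967, -0.256, -0.0, 0.0]
contact_force: [0.6, -0.5, -1.9]
gripper_width: 17.1
grasp_force: 59.5
```

```bash
python3 -m jog '[[[0,0,-0.007],[0,0,0],1],[[0,0,-0.007],[0,0,0],1],[[0,0,-0.007],[0,0,0],1]]'; python3 -c "
from bench import *;s=read_state();print(s['contact_force'],s['wrist_torque'],s['position'])"
```

```text
clock: 14.3
position: [581.8, 57.0, 147.6]
ee_rot: [0.967, -0.256, 0.0, -0.0]
contact_force: [-1.1, -0.1, 0.5]
gripper_width: 17.3
grasp_force: 60.0
[-1.11178941 -0.05666408  0.49289863] [ 0.05634318  0.35208975 -0.02617182] [581.76002596  57.03173398 147.61082263]
```

Contact: the force rose by about 3.5 N at z = 147.6. Now I'll slide lightly toward the pin.

```bash
python3 -m jog '[[[0,0,-0.004],[0,0,0],1],[[0.005,0.0087,-0.004],[0,0,0],1],[[0.01,0.0174,-0.004],[0,0,0],1],[[0.01,0.0174,-0.004],[0,0,0],1]]';  python3 -m jog '[[[0.005,0.0087,0],[0,0,0],1],[[0.01,0.0174,0],[0,0,0],1],[[0.01,0.0174,0],[0,0,0],1]]';python3 -m jog '[[[0.005,0.0087,0],[0,0,0],1],[[0.01,0.0174,0],[0,0,0],1],[[0.01,0.0174,0],[0,0,0],1]]'
```

```text
clock: 14.7
position: [582.3, 58.0, 147.0]
ee_rot: [0.967, -0.256, -0.0, 0.001]
contact_force: [-2.6, -3.2, 5.2]
gripper_width: 17.3
grasp_force: 60.6
clock: 15.0
position: [583.7, 60.2, 146.8]
ee_rot: [0.967, -0.256, 0.0, 0.0]
contact_force: [-2.1, -3.4, 4.1]
gripper_width: 17.2
grasp_force: 60.5
clock: 15.3
position: [585.0, 63.4, 145.7]
ee_rot: [0.967, -0.256, 0.0, -0.001]
contact_force: [0.1, 0.0, -3.0]
gripper_width: 17.4
grasp_force: 59.5
```

```bash
python3 -m jog '[[[0.007,0.012,-0.01],[0,0,0],1],[[0.013,0.023,-0.015],[0,0,0],1],[[0.018,0.032,-0.02],[0,0,0],1],[[0.018,0.032,-0.02],[0,0,0],1]]'; python3 -m jog '[[[0,0,-0.01],[0,0,0],1],[[0,0,-0.02],[0,0,0],1],[[0,0,-0.03],[0,0,0],1],[[0,0,-0.03],[0,0,0],1]]'
```

```text
clock: 15.7
position: [586.5, 65.8, 144.3]
ee_rot: [0.967, -0.256, -0.0, -0.0]
contact_force: [-0.2, -0.1, -2.8]
gripper_width: 17.0
grasp_force: 59.5
clock: 16.1
position: [586.3, 65.4, 141.5]
ee_rot: [0.967, -0.256, -0.0, 0.0]
contact_force: [-0.2, 0.4, -2.8]
gripper_width: 17.5
grasp_force: 59.5
```

```bash
python3 -m jog '[[[0.003,0.006,-0.01],[0,0,0],1],[[0.003,0.006,-0.03],[0,0,0],1],[[0.003,0.006,-0.05],[0,0,0],1],[[0.003,0.006,-0.065],[0,0,0],1],[[0.003,0.006,-0.065],[0,0,0],1]]'; python3 -m jog '[[[0,0,-0.01],[0,0,0],1],[[0,0,-0.02],[0,0,0],1],[[0,0,-0.02],[0,0,0],1]]'
```

```text
clock: 16.6
position: [586.5, 66.0, 134.8]
ee_rot: [0.967, -0.256, -0.0, 0.0]
contact_force: [-0.2, -0.6, -3.2]
gripper_width: 17.7
grasp_force: 59.5
clock: 16.9
position: [586.9, 66.1, 133.7]
ee_rot: [0.967, -0.256, 0.0, -0.0]
contact_force: [-0.7, 0.1, 0.4]
gripper_width: 17.3
grasp_force: 59.9
```

Seated at z ≈ 133.7, as expected. Now I'll press.

```bash
python3 -m jog '[[[0,0,-0.02],[0,0,0],1],[[0,0,-0.04],[0,0,0],1],[[0,0,-0.04],[0,0,0],1]]'; python3 -m jog '[[[0,0,-0.01],[0,0,0],1],[[0,0,-0.03],[0,0,0],1],[[0,0,-0.03],[0,0,0],1],[[0,0,-0.03],[0,0,0],1]]'
```

```text
clock: 17.2
position: [587.0, 66.1, 130.6]
ee_rot: [0.967, -0.256, 0.001, -0.0]
contact_force: [-3.5, 1.3, 6.9]
gripper_width: 17.3
grasp_force: 60.9
clock: 17.6
position: [587.0, 66.1, 128.4]
ee_rot: [0.967, -0.256, 0.001, -0.0]
contact_force: [-4.3, 0.6, 9.0]
gripper_width: 17.4
grasp_force: 61.3
```

```bash
python3 -m jog '[[[0,0,-0.01],[0,0,0],1],[[0,0,-0.015],[0,0,0],1],[[0,0,-0.015],[0,0,0],1],[[0,0,-0.015],[0,0,0],1],[[0,0,-0.015],[0,0,0],1]]'; python3 - <<'E'
from m import *
a=get_image("scene");b=get_image("top")
A=cv2.resize(a["frame"][120:310,230:430],None,fx=2,fy=2);B=cv2.resize(b["frame"][80:270,180:380],None,fx=2,fy=2)
cv2.imwrite("pics/c6.png",np.hstack([A,B])[:,:,::-1])
P,ok=cloud(a);H=hsv(a);h,s,v=H[...,0],H[...,1],H[...,2];near=(np.hypot(P[...,0]-587,P[...,1]-67)<75)&ok
p=P[(h>105)&(h<128)&(s>120)&near&(P[...,2]>112)];A=np.c_[p[:,:2]-p[:,:2].mean(0),np.ones(len(p))]
print("blocktop",np.median(p[:,2]),np.linalg.lstsq(A,p[:,2],rcond=None)[0])
E
```

```text
clock: 18.1
position: [587.0, 66.1, 127.6]
ee_rot: [0.967, -0.256, 0.001, -0.0]
contact_force: [-5.3, 1.0, 12.6]
gripper_width: 17.2
grasp_force: 61.6
blocktop 118.68293207368136 [ 1.71624719e-02 -2.87495224e-02  1.21391061e+02]
```

View pics/c6.png

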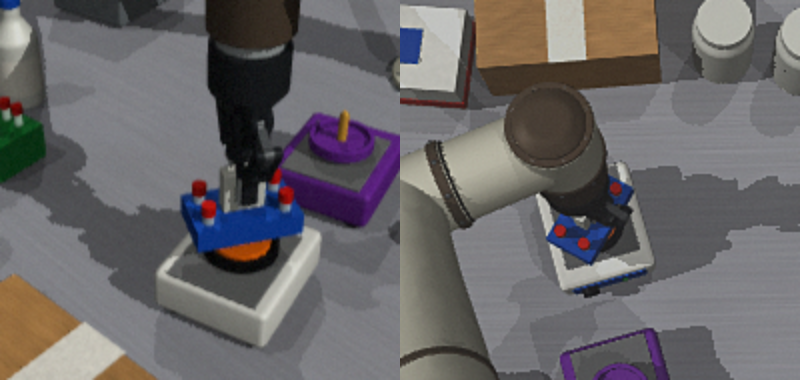

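The holder sits flat on the spacer (scene crop about (242,222)). Its block top is at 118.7 mm, so the head is about 6 mm down, with about 12.6 N on the tool. I'm handing in.

```bash
python3 -c "from bench import *;print(job_done())"
```

```text
the job is handed in; nothing more can be done
None
```

The job is handed in at about 18 s of the 58 s: the orange spacer is in the mixer's pocket, the tube holder slid onto the pin and sits flat on the spacer, and the arm still grips the handle, pressing the head about 6 mm down to its stop.

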